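# Fuse the test jig, then hold a module home through its guard slot

### The job

Get the bench test jig ready and start the contact test: first lift the white fuse with the brass caps and push it down past the sprung steel jaw until it lies fully home in the brass fork clip of the jig, and let go of it. Then take the green module with the red handle, pass it down through the slot in the yellow guard plate until its black collar is flush on the plate, and finish while still holding it pressed there, because the sprung contact bar inside pushes it out again. Do not disturb the solder reel, the tape roll or the eye loupe.

Things in the scene. Friction and masses are not known exactly. Their poses are not given: they have to be found in the camera images.
- test_jig: bench test jig, fixed: grey base plate 104 (x) x 160 (y) x 10 mm high, fuse clip on its -y half (towards the robot), yellow guard plate over a contact bar on its +y half. Origin on the worktop, 5 mm to +y of the middle of the base; x along the fuse clip and along the slot, z up
- guard_slot (a point): centre of the slot, on the top face of the yellow guard plate (90 x 56 mm, 10 mm thick, top 70 mm above the worktop); axes as the jig's. Slot 46 mm along x, 14 mm along y in the lower 5 mm of the plate; above that smooth bevels widen it to 54 x 22 mm at the top. Clear panels along both sides; empty below but for the contact bar, whose copper top rests 34 mm under this point
- fuse_clip (a point): middle of the fuse when fully home: 36 mm above the worktop, 45 mm to -y of the jig's origin; axes as the jig's, fuse along x. Two brass forks 8 mm wide, 36 mm to either side along x: floor 8 mm under this point, fixed tine on the -y side up to 20 mm above it; sprung jaw on the +y side of both forks. Between the forks it is free down to 20 mm under this point
- clip_jaw (a joint): angle of the sprung steel jaw (rad) about a pin along x low in the clip: 0 closed (its noses reach over the fuse), up to 0.5 as it is pushed aside towards +y. The fuse coming straight down opens it by about 0.15 against some 5 to 15 N, then it springs back onto the fuse, to 0.00 to 0.03
- contact_bar (a joint): how far the sprung copper contact bar under the slot is pressed down (m): 0 at rest, 0.009 with the module's collar on the guard plate, 0.014 at its stop. It pushes up with 4 N at rest and 7.6 N at 0.009
- fuse_link: round fuse, white ceramic with a brass cap on either end, 16 mm diameter, 90 mm long, 45 g, lying on the worktop. Origin in its middle on its axis, x along its length; both ends alike
- module_rack: low grey rack, fixed: base 86 (x) x 50 (y) mm with a loose pocket (inside 48 x 16 mm, floor 8 mm and rim 34 mm above the worktop) in which the module stands. Origin under its middle on the worktop, x along the pocket
- module: plug-in module, 70 g, standing upright in the rack: green tongue 44 (x) x 12 (y) mm, 43 mm high with gold strips; black collar 64 x 30 mm from 43 to 48 mm; red handle 30 (x) x 12 (y) mm from 48 to 85 mm. Origin in the middle of the tongue's underside, x along its width, z up. Either way round will do
- solder_reel: blue reel, 60 mm diameter, 39 mm high, loose bystander. Origin under its middle
- tape_roll: black roll of tape, 62 mm diameter, 19 mm high, loose bystander. Origin under its middle
- loupe: black eye loupe, 41 mm diameter, 34 mm high, loose bystander. Origin under its middle

How it is judged:
By the outcome, as a careful person would: the job done as asked, in the order asked, and still so for the second after the job is handed in, while the arm keeps its last pose, push and grip.
It also fails if it takes over 58 s, if anything falls off the work surface, if the arm or the gripper's body presses on something with over 40 N, if the wrist force passes 120 N, or if a joint passes its speed limit or range.

### The arm

A 7-joint arm with a two-finger parallel gripper is mounted at the origin on a cart in front of the work surface, level with it; the furniture and walls round the work are solid. World frame = base frame: x ahead of the robot, y to its left, z up, the work surface at z = 0. Lengths are in m, angles in rad, forces in N, time in s.
With the tool pointing down it reaches from about 0.4 to 0.875 m from the base axis. Payload 19.3 kg.
Tool frame: the origin (TCP) lies midway between the tips of the shut fingers; the grasp point (between the pads) lies 19 mm behind it; z points along the fingers, y is the line along which they close (so a half turn about z gives the same grasp; the last joint's range is limited). The gripper opens to 85 mm and grips with 20 to 120 N. Pads are 22 mm wide; open, the fingers measure 114 mm over their backs; the gripper's body (76 mm by 85 mm) begins 54 mm behind the grasp point. The pads swing forward as they close: fully open they stand 13 mm farther back than shut.
Start: joints at [-1.26, 0.521, -0.036, 1.599, 0.021, 1.021, -0.113], TCP at [0.232, 0.58, 0.231] pointing down, gripper open.
Joint ranges: [-2.91, 2.91], [-0.3, 2.13], [-1.5, 1.42], [0.17, 2.43], [-1.26, 4.41], [0.16, 1.93], [-2.52, 2.52]. Speed limits (rad/s): [1.89, 1.89, 2.39, 2.39, 3.01, 3.01, 3.01].

### API

Orientations are given as a unit quaternion [x, y, z, w].
In Python, from station import arm, jaws, kin, status, optics, ticket gives the robot as it stands. Calls block until the motion is done:
- arm.reach(position, orientation): joint-space move of the TCP to a pose.
- arm.line_to(position, vel=0.15, attitude=None, max_force=None): straight line of the TCP; attitude=None keeps the orientation; vel is the mean speed in m/s. With max_force (N) it stops when the force on the tool has changed by that much, and returns True; else False.
- arm.set_joints(angles): joint-space move.
- jaws.move_gripper(opening, f_grip=None): opening from 0.0 (shut) to 1.0 (fully open); f_grip is the grip in N (None keeps the last); returns when the fingers have stopped.
- arm.sleep(seconds).
- kin.solve_ik(position, orientation): joint angles nearest the present ones, or None.
- status.read_state(): the state.
- optics.capture(name): name is "side" or "top"; returns the picture (400x640x3 uint8, blue, green, red); there is no depth.
- optics.calibration(name): a dict with "fov_y" (degrees; the focal length in pixels is half the picture's height over the tangent of half this angle, whatever the lens; pixels are square), "cx", "cy" (the principal point, pixels), "world_to_cam" (4x4, takes a point from world to camera coordinates). Camera axes: x right, y up, looking along -z (the intrinsics and any distortion apply to the point x, -y, -z); pixel columns grow to the right and rows downward; lengths in m; the calibration is good to about 2 mm. A picture is of the moment at which its call begins. calibration takes no time and is no camera call.
A pose or a line that the arm cannot do raises arm.IKError and nothing moves.
- ticket.job_done(): hands the job in; it is judged then, once.
Trained networks look in the newest picture that a camera, given by its name, has taken for a name from the list of things; names that differ only in an ending like _2 or _b are one class to them, and where a whole thing is asked for, a point or a joint stands for the part that bears it (a point fixed in the world has none). Each returns a list of dicts, best first, with "confidence" (0 to 1); they miss things now and then, are a little off and sometimes report something else, mostly with a low value. They report only what shows in the picture. A call takes as long as a camera call.
- optics.recognise(camera, thing): "extent" ([left, top, right, bottom] in pixels, round what is visible of it).
- optics.cut_out(camera, thing): "mask" (400x640 bool, what is visible of it) and "extent" ([left, top, right, bottom] in pixels, round what is visible of it).
The state is a dict: "clock": time; "joints": joint angles; "qd": joint speeds; "effort": joint torques, N m; "ee_pos": TCP position; "ee_rot": TCP orientation; "ft_force": force on the tool from outside, world axes, zero at the start; "ft_torque": the same for the moment, N m; "gripper_width": opening from 0.0 (shut) to 1.0 (fully open); "finger_force": force on a finger pad.
Only numpy, scipy, OpenCV 4.12 (cv2) and the standard library are available. Lean on these libraries where they do the work, as an engineer would, in place of code of your own. Each camera call takes 0.05 s, during which the arm holds its last target. There are 200 camera calls.

## Working session

There is one attempt and no reset: what is moved stays moved. The work goes in short steps, each a Python script; the robot and the scene stay as the last script left them, time stands still between calls to the robot, and variables do not carry over. Pictures are saved under pics/ and viewed, at most 10 in all, crops included, and the job is handed in when it is done.

```bash
ls; mkdir -p pics; python3 - <<'E'
from station import *
import cv2,numpy as np
np.set_printoptions(precision=4,suppress=True)
for c in("top","side"):
    im=optics.capture(c); cv2.imwrite(f"pics/{c}0.png",im)
    print(c,optics.calibration(c))
    for t in ["test_jig","guard_slot","fuse_clip","fuse_link","module","module_rack","solder_reel","tape_roll","loupe"]:
        print(t,[(np.round(d["extent"],1).tolist(),round(d["confidence"],2)) for d in optics.recognise(c,t)][:3])
print(status.read_state())
E
```

```text
pics
top {'fov_y': 56.003270554456385, 'cx': 318.63952394668496, 'cy': 198.129041743994, 'world_to_cam': array([[ 0.0219, -0.9997, -0.0137,  0.1781],
       [ 0.9841,  0.0191,  0.1767, -0.6343],
       [-0.1764, -0.0174,  0.9842, -0.8105],
       [ 0.    ,  0.    ,  0.    ,  1.    ]])}
test_jig [([311.5, 167.9, 361.3, 237.4], 0.72)]
guard_slot [([313.0, 168.1, 360.2, 237.3], 0.61)]
fuse_clip [([312.4, 167.1, 356.2, 238.2], 0.81)]
fuse_link [([303.2, 272.6, 342.7, 282.3], 0.79), ([313.7, 165.2, 359.2, 238.3], 0.27)]
module [([237.8, 255.1, 250.0, 280.8], 0.92)]
module_rack [([240.8, 251.6, 261.1, 284.6], 0.86)]
solder_reel [([389.6, 253.3, 422.5, 282.2], 0.94)]
tape_roll [([387.0, 129.4, 412.2, 152.4], 0.83)]
loupe []
side {'fov_y': 52.10900043944149, 'cx': 316.95381551904836, 'cy': 195.8049161585096, 'world_to_cam': array([[ 0.9904, -0.1382, -0.0061, -0.5672],
       [ 0.0586,  0.3795,  0.9233, -0.1739],
       [-0.1253, -0.9148,  0.3839, -0.8037],
       [ 0.    ,  0.    ,  0.    ,  1.    ]])}
test_jig [([295.5, 193.1, 364.3, 237.2], 0.57)]
guard_slot [([295.7, 190.0, 366.3, 241.1],
[... 285 characters left out ...]
4, 242.2, 432.5, 263.2], 0.26)]
solder_reel [([253.5, 242.8, 285.9, 273.3], 0.71)]
tape_roll [([408.6, 243.4, 434.1, 265.0], 0.87)]
loupe [([393.1, 211.1, 409.1, 226.5], 0.56)]
{'clock': 1.0, 'joints': array([-1.2602,  0.5214, -0.0363,  1.5995,  0.0212,  1.0211, -0.1128]), 'qd': array([-0.0004, -0.0002,  0.0007, -0.0014, -0.0012, -0.0001,  0.0005]), 'effort': array([  0.0006, -92.6855,   1.9781, -37.025 ,   0.018 ,   0.0023,
         0.    ]), 'ee_pos': array([0.2323, 0.5802, 0.2313]), 'ee_rot': array([ 0.1893,  0.9819, -0.    , -0.    ]), 'ft_force': array([ 0.602 , -0.482 ,  0.5354]), 'ft_torque': array([-0.0158, -0.0048,  0.0149]), 'finger_force': 0.0, 'gripper_width': 0.9957953819800638}
```

```bash
python3 - <<'E'
import cv2
a=cv2.imread("pics/top0.png")[100:310,210:450]; cv2.imwrite("pics/t0c.png",cv2.resize(a,None,fx=2.8,fy=2.8,interpolation=cv2.INTER_CUBIC))
a=cv2.imread("pics/side0.png")[150:290,230:450]; cv2.imwrite("pics/s0c.png",cv2.resize(a,None,fx=3.6,fy=3.6,interpolation=cv2.INTER_CUBIC))
E
```

```text
(no output)
```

View pics/t0c.png

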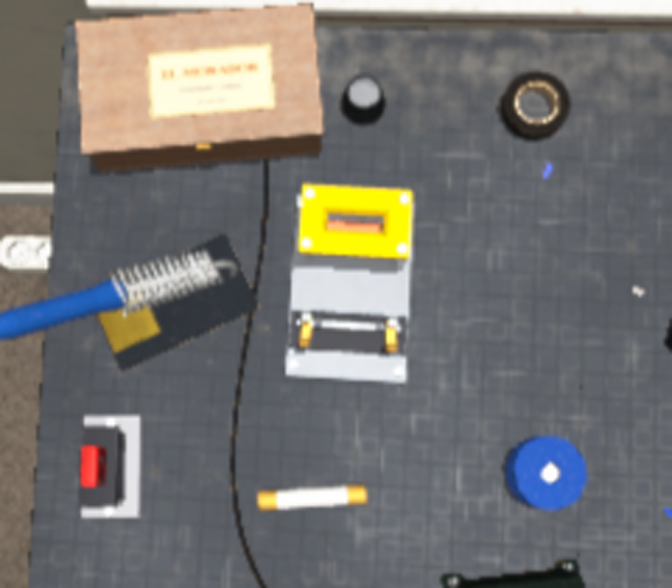

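View pics/s0c.png

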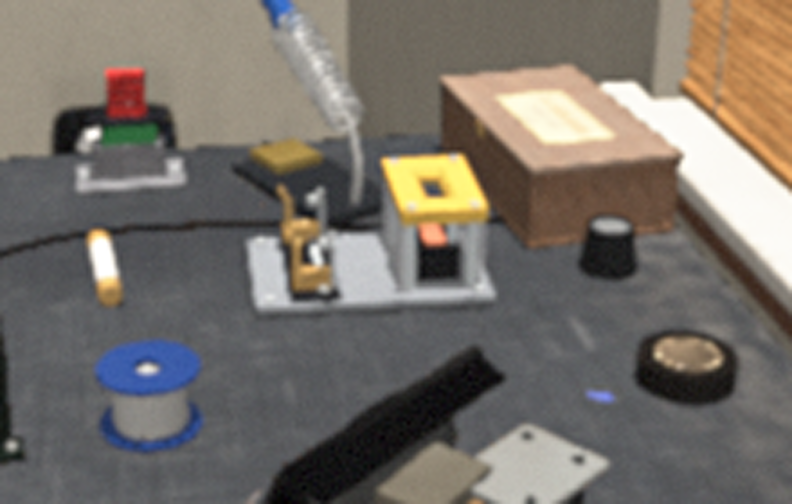

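View pics/top0.png

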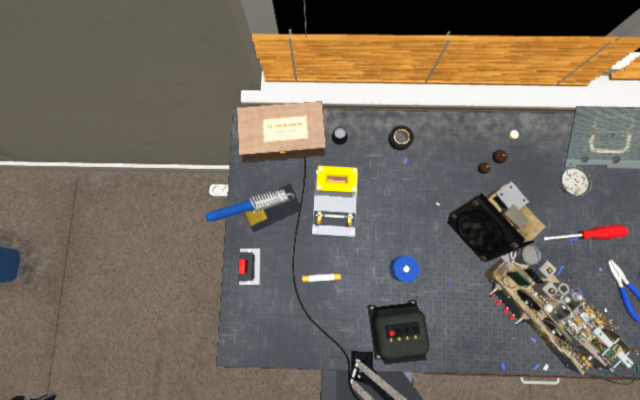

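```bash
cat > vis.py <<'E'
import numpy as np, cv2
from scipy.optimize import minimize
from station import optics
S=6
def cal(c):
    k=optics.calibration(c); f=200/np.tan(np.radians(k["fov_y"]/2)); return f,k["cx"],k["cy"],np.array(k["world_to_cam"])
def proj(c,P):
    f,cx,cy,T=cal(c); q=np.c_[P,np.ones(len(P))]@T.T
    return np.c_[cx+f*q[:,0]/-q[:,2], cy-f*q[:,1]/-q[:,2]]
def box(dx,dy,z0,z1): return np.array([[sx*dx/2,sy*dy/2,z] for sx in(-1,1) for sy in(-1,1) for z in(z0,z1)])
def cyl(L,r):
    a=np.linspace(0,2*np.pi,24,endpoint=False); return np.array([[s*L/2,r*np.cos(t),r*np.sin(t)] for s in(-1,1) for t in a])
def place(P,x,y,z,yaw):
    c,s=np.cos(yaw),np.sin(yaw); return np.c_[c*P[:,0]-s*P[:,1]+x, s*P[:,0]+c*P[:,1]+y, P[:,2]+z]
def colour(im,kind,roi):
    """mask at S x scale in roi (l,t,r,b)"""
    l,t,r,b=roi; u=cv2.resize(im[t:b,l:r],None,fx=S,fy=S,interpolation=cv2.INTER_CUBIC)
    h=cv2.cvtColor(u,cv2.COLOR_BGR2HSV); H,Sa,V=[h[...,i].astype(int) for i in range(3)]
    if kind=="yellow": m=(H>18)&(H<36)&(Sa>120)&(V>90)
    if kind=="red": m=((H<8)|(H>170))&(Sa>120)&(V>75)
    if kind=="fuse": m=((H>8)&(H<30)&(Sa>110)&(V>90))|(V>135)
    m=m.astype(np.uint8); n,lab,st,_=cv2.connectedComponentsWithStats(m)
    if n<2: return m
    m=(lab==1+np.argmax(st[1:,4])).astype(np.uint8)
    cs,_=cv2.findContours(m,cv2.RETR_EXTERNAL,cv2.CHAIN_APPROX_NONE); cv2.drawContours(m,cs,-1,1,-1); return m
def fit(obs,P,z,g,fixyaw=False):
    """obs: list of (cam,mask,roi); returns x,y,yaw,IoU"""
    def cost(p):
        v=0
        for c,m,(l,t,r,b) in obs:
            uv=(proj(c,place(P,p[0]/100,p[1]/100,z,g[2] if fixyaw else p[2]))-[l,t]+.5)*S-.5
            hull=cv2.convexHull(uv.astype(np.float32)); a=np.zeros_like(m); cv2.fillConvexPoly(a,np.round(hull*16).astype(np.int32),1,shift=4)
            v-=(a&m).sum()/max(1,(a|m).sum())
        return v/len(obs)
    p=np.array([g[0]*100,g[1]*100,g[2]]); 
    for s in(1,.3):
        r=minimize(cost,p,method="Nelder-Mead",options=dict(initial_simplex=np.vstack([p,p+[s,0,0],p+[0,s,0],p+[0,0,.15*s]]),xatol=1e-3,fatol=1e-5)); p=r.x
    return np.array([p[0]/100,p[1]/100,p[2],-r.fun])
def ground(c,u,v,z):
    f,cx,cy,T=cal(c); R=T[:3,:3]; o=-R.T@T[:3,3]; d=R.T@np.array([(u-cx)/f,-(v-cy)/f,-1]); return o+d*(z-o[2])/d[2]
E
python3 - <<'E'
from vis import *
np.set_printoptions(precision=4,suppress=True)
im={c:cv2.imread(f"pics/{c}0.png") for c in("top","side")}
J=[("guard","yellow",box(.09,.056,-.01,0),.07,dict(top=(308,158,368,200),side=(328,188,372,216)),(336,180)),
("handle","red",box(.03,.012,0,.037),.056,dict(top=(232,250,256,282),side=(253,164,276,186)),(243,266)),
("fuse","fuse",cyl(.09,.008),.008,dict(top=(297,267,346,288),side=(250,211,267,236)),(322,277))]
for n,k,P,z,roi,(u,v) in J:
    g0=ground("top",u,v,z)
    ms=[]
    for c in roi:
        m=colour(im[c],k,roi[c]); ms.append((c,m,roi[c])); l,t,r,b=roi[c]
        q=cv2.resize(im[c][t:b,l:r],None,fx=S,fy=S,interpolation=cv2.INTER_CUBIC)
        cs,_=cv2.findContours(m,cv2.RETR_EXTERNAL,cv2.CHAIN_APPROX_NONE); cv2.drawContours(q,cs,-1,(255,0,255),1); cv2.imwrite(f"pics/m_{n}_{c}.png",q)
    y0=0. if n=="handle" else -np.pi/2
    if n=="handle": y0=-np.pi/2
    if n=="handle": g0=g0; y0=0.
    g=[g0[0],g0[1],y0]
    print(n,"guess",g0,"both",fit(ms,P,z,g),"top",fit(ms[:1],P,z,g),"side",fit(ms[1:],P,z,g,True))
L=[cv2.imread(f"pics/m_{n}_{c}.png") for n in("guard","handle","fuse") for c in("top","side")]
W=np.zeros((600,800,3),np.uint8); x=y=h=0
for q in L:
    if x+q.shape[1]>800: x=0;y+=h;h=0
    q=q[:600-y]; W[y:y+q.shape[0],x:x+q.shape[1]]=q; x+=q.shape[1]; h=max(h,q.shape[0])
cv2.imwrite("pics/masks.png",W)
E
```

```text
guard guess [0.6713 0.152  0.07  ] both [ 0.6761  0.1513 -1.609   0.9082] top [ 0.6758  0.1511 -1.618   0.9627] side [ 0.6776  0.1573 -1.6248  0.9152]
handle guess [0.4726 0.3577 0.056 ] both [0.4726 0.3541 0.0254 0.8777] top [0.4729 0.3541 0.0287 0.8423] side [0.4725 0.3554 0.0857 0.9235]
fuse guess [0.451 0.18  0.008] both [ 0.4504  0.184  -1.4798  0.8976] top [ 0.4504  0.1821 -1.4859  0.9413] side [ 0.451   0.1885 -1.5661  0.7456]
```

View pics/masks.png

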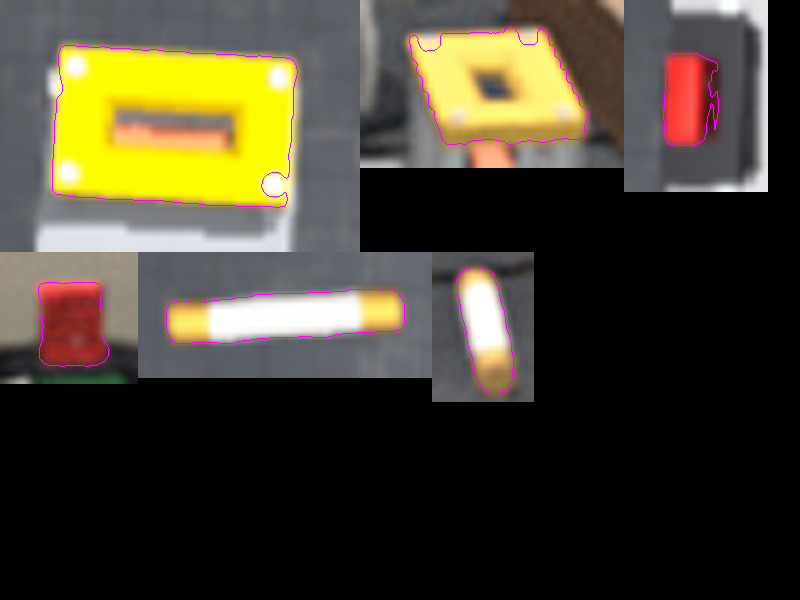

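```bash
python3 - <<'E'
from vis import *
np.set_printoptions(precision=4,suppress=True)
im=cv2.imread("pics/top0.png"); l,t,r,b=303,160,369,246; K=7
g=np.array([.6758,.1511]); yaw=-1.615; yd=np.array([np.cos(yaw+np.pi/2),np.sin(yaw+np.pi/2)])
# near edge of base along jig -y: brightness profile sampled on z=.01 plane along jig y
gray=cv2.cvtColor(im,cv2.COLOR_BGR2GRAY).astype(np.float32); xd=np.array([np.cos(yaw),np.sin(yaw)])
s=np.arange(-.16,.06,.001); prof=np.zeros(len(s))
for dx in np.linspace(-.04,.04,17):
    P=np.array([[*(g+yd*a+xd*dx),.01] for a in s]); uv=proj("top",P).astype(np.float32)
    prof+=cv2.remap(gray,uv[:,:1],uv[:,1:],cv2.INTER_CUBIC)[:,0]/17
print(np.c_[s[:70]*1000,prof[:70]].round(0).astype(int).tolist())
q=cv2.resize(im[t:b,l:r],None,fx=K,fy=K,interpolation=cv2.INTER_CUBIC)
side=cv2.imread("pics/side0.png"); L2=(290,186,370,246); q2=cv2.resize(side[L2[1]:L2[3],L2[0]:L2[2]],None,fx=4,fy=4,interpolation=cv2.INTER_CUBIC)
def dr(P,col):
    for cam,qq,(a,bb),k in(("top",q,(l,t),K),("side",q2,L2[:2],4)):
        h=cv2.convexHull(((proj(cam,place(P,*o,0,yaw))-[a,bb]+.5)*k-.5).astype(np.float32)).astype(int); cv2.polylines(qq,[h],True,col,1)
o=np.array(g-yd*.045)
dr(box(.104,.160,0,.01)+[0,-.005,0],(0,255,0)); dr(box(.09,.056,.06,.07)+[0,.045,0],(255,0,255)); dr(box(.054,.022,.07,.07)+[0,.045,0],(255,0,255))
for sx in(-1,1):
    dr(box(.008,.016,.028,.028)+[sx*.036,-.045,0],(255,255,0)); dr(box(.008,.001,.028,.056)+[sx*.036,-.053,0],(0,0,255))
W=np.zeros((602,q.shape[1]+q2.shape[1],3),np.uint8); W[:q.shape[0],:q.shape[1]]=q; W[:q2.shape[0],q.shape[1]:]=q2
cv2.imwrite("pics/ov.png",W[:600])
E
```

```text
[[-160, 103], [-159, 103], [-158, 103], [-157, 104], [-156, 104], [-155, 104], [-154, 104], [-153, 103], [-152, 102], [-151, 101], [-150, 100], [-149, 100], [-148, 101], [-147, 101], [-146, 102], [-145, 102], [-144, 101], [-143, 101], [-142, 100], [-141, 100], [-140, 100], [-139, 100], [-138, 100], [-137, 100], [-136, 101], [-135, 101], [-134, 101], [-133, 100], [-132, 99], [-131, 97], [-130, 95], [-129, 95], [-128, 101], [-127, 119], [-126, 151], [-125, 186], [-124, 211], [-123, 225], [-122, 231], [-121, 233], [-120, 233], [-119, 233], [-118, 233], [-117, 233], [-116, 234], [-115, 233], [-114, 233], [-113, 233], [-112, 233], [-111, 233], [-110, 233], [-109, 232], [-108, 231], [-107, 230], [-106, 224], [-105, 211], [-104, 189], [-103, 162], [-102, 133], [-101, 112], [-100, 101], [-99, 100], [-98, 102], [-97, 104], [-96, 105], [-95, 104], [-94, 107], [-93, 112], [-92, 116], [-91, 118]]
```

View pics/ov.png

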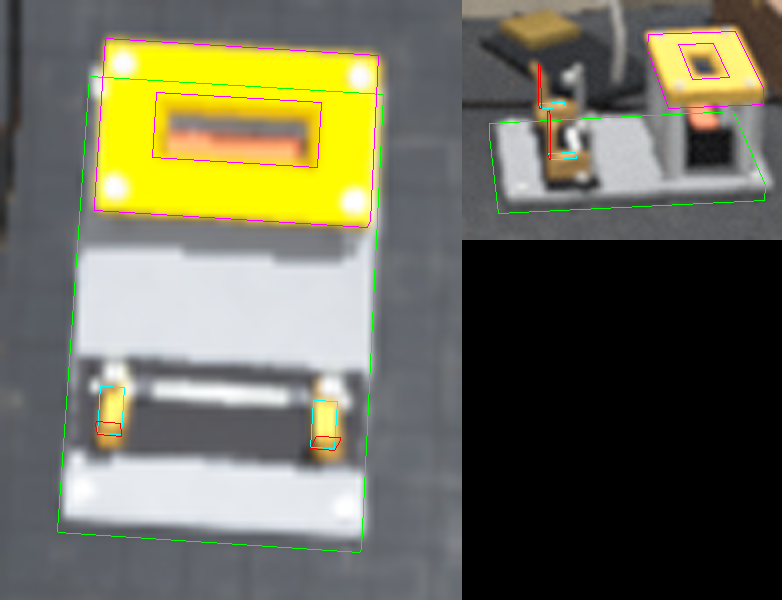

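```bash
python3 - <<'E'
from vis import *
g=np.array([.6758,.1511]); yaw=-1.615; yd=np.array([np.cos(yaw+np.pi/2),np.sin(yaw+np.pi/2)])
out=[]
for cam,(l,t,r,b),k in(("side",(295,188,345,238),8),("top",(308,205,362,242),7)):
    im=cv2.imread(f"pics/{cam}0.png"); row=[]
    for d in(.0405,.045):
        q=cv2.resize(im[t:b,l:r],None,fx=k,fy=k,interpolation=cv2.INTER_CUBIC); o=g-yd*d
        def dr(P,col):
            h=cv2.convexHull(((proj(cam,place(P,*o,0,yaw))-[l,t]+.5)*k-.5).astype(np.float32)).astype(int); cv2.polylines(q,[h],True,col,1)
        dr(box(.104,.160,.01,.01)+[0,-.005,0],(0,255,0))
        for sx in(-1,1):
            dr(box(.0,.016,.028,.028)+[sx*.040,-.045,0],(255,255,0)); dr(box(.008,.0,.028,.056)+[sx*.036,-.053,0],(0,0,255))
        row.append(q[:,:400])
    out.append(np.hstack([x if x.shape[1]==400 else cv2.copyMakeBorder(x,0,0,0,400-x.shape[1],0) for x in row]))
W=np.vstack(out); print(W.shape); cv2.imwrite("pics/ov2.png",W[:600])
E
```

```text
(659, 800, 3)
```

View pics/ov2.png

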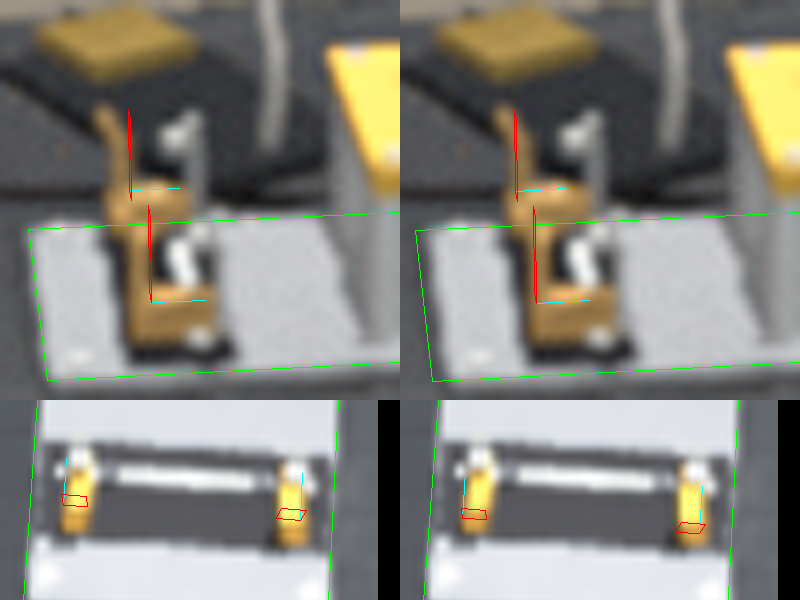

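```bash
cat > hw.py <<'E'
from vis import *
from station import arm,jaws,kin,status,optics,ticket
from scipy.spatial.transform import Rotation as R
np.set_printoptions(precision=4,suppress=True)
G=np.array([.6758,.1511]); YAW=-1.615; YD=np.array([np.cos(YAW+np.pi/2),np.sin(YAW+np.pi/2)]); CLIP=G-YD*.0853
FUSE=np.array([.4504,.1825]); FY=-1.486; MOD=np.array([.4727,.3542]); MY=.027
def quat(a):  # tool down, closing line (tool y) at world angle a
    y=np.array([np.cos(a),np.sin(a),0]); z=np.array([0,0,-1.]); return R.from_matrix(np.c_[np.cross(y,z),y,z]).as_quat()
def st(msg=""):
    s=status.read_state(); print(msg,"t%.2f"%s["clock"],"p",s["ee_pos"],"F",s["ft_force"].round(1),"g%.3f"%s["gripper_width"],"ff%.1f"%s["finger_force"]); return s
E
python3 - <<'E'
from hw import *
for n,p,z,a in(("fuse",FUSE,.15,FY+np.pi/2),("clip",CLIP,.12,YAW+np.pi/2),("mod",MOD,.15,MY+np.pi/2),("slot",G,.16,YAW+np.pi/2)):
    for k in(0,np.pi,-np.pi):
        q=kin.solve_ik([*p,z],quat(a+k)); print(n,round(a+k,2),q)
E
```

```text
fuse 0.08 [-0.7477  0.4406  0.3133  2.0484 -0.21    0.6824 -0.214 ]
fuse 3.23 [-0.193   0.4433 -0.4036  2.0204  0.2565  0.7259  2.4715]
fuse -3.06 [-0.193   0.4433 -0.4036  2.0204  0.2565  0.7259  2.4715]
clip -0.04 [-0.5836  0.6625  0.3429  1.7462 -0.2972  0.7841 -0.1399]
clip 3.1 [-0.0961  0.6542 -0.3789  1.7183  0.3103  0.8287  2.4818]
clip -3.19 [-0.0961  0.6542 -0.3789  1.7183  0.3103  0.8287  2.4818]
mod 1.6 [-0.683   0.564  -0.086   1.7647  0.0631  0.8155  0.7989]
mod 4.74 [-1.1516  0.6513  0.6103  1.7901 -0.4795  0.8529 -1.8582]
mod -1.54 [-1.1516  0.6513  0.6103  1.7901 -0.4795  0.8529 -1.8582]
slot -0.04 [-0.5174  0.7338  0.3564  1.4799 -0.2854  0.9793 -0.1297]
slot 3.1 [ 0.338   1.0355 -1.2798  1.4259  0.9903  1.3994  2.1411]
slot -3.19 [ 0.338   1.0355 -1.2798  1.4259  0.9903  1.3994  2.1411]
```

```bash
python3 - <<'E'
from hw import *
qf=quat(FY+np.pi/2); qc=quat(YAW+np.pi/2)
arm.reach([*FUSE,.10],qf); jaws.move_gripper(.5,60); st("above")
print(arm.line_to([*FUSE,.005],.12,max_force=15)); st("down")
jaws.move_gripper(0.,80); st("grip")
arm.line_to([*FUSE,.13],.2); st("lift")
arm.reach([*CLIP,.115],qc); st("hover")
for c in("top","side"): cv2.imwrite(f"pics/{c}1.png",optics.capture(c))
s=status.read_state(); Rm=R.from_quat(s["ee_rot"]).as_matrix(); p=s["ee_pos"]; print(Rm)
out=[]
for c,(l,t,r,b),k in(("side",(290,165,345,235),7),("top",(300,160,365,235),6)):
    q=cv2.resize(cv2.imread(f"pics/{c}1.png")[t:b,l:r],None,fx=k,fy=k,interpolation=cv2.INTER_CUBIC)
    def dr(P,col):
        h=cv2.convexHull(((proj(c,P)-[l,t]+.5)*k-.5).astype(np.float32)).astype(int); cv2.polylines(q,[h],True,col,1)
    dr(place(cyl(.09,.008),p[0],p[1],p[2]+.003,YAW),(0,255,0))
    for sx in(-1,1):
        dr(place(box(.0,.016,.028,.028)+[sx*.04,0,0],*CLIP,0,YAW),(255,255,0)); dr(place(box(.008,0,.028,.056)+[sx*.036,-.008,0],*CLIP,0,YAW),(0,0,255))
    out.append(cv2.copyMakeBorder(q,0,500-q.shape[0],0,0,0))
cv2.imwrite("pics/ov3.png",np.hstack(out)[:,:800])
E
```

```text
above t3.22 p [0.4504 0.1826 0.1   ] F [ 0.7  0.2 -0.5] g0.501 ff0.0
False
down t4.16 p [0.4507 0.1826 0.0055] F [-0.6 -0.2 -0. ] g0.501 ff0.0
grip t4.55 p [0.4507 0.1827 0.0058] F [-2.9 -1.1 12.1] g0.134 ff78.3
lift t5.33 p [0.45   0.1825 0.1293] F [-0.1  0.1 -1.2] g0.126 ff78.3
hover t5.95 p [0.5899 0.1542 0.1132] F [-1.5 -0.3 -1.3] g0.131 ff78.3
[[ 0.0435  0.9991 -0.0017]
 [ 0.9991 -0.0435 -0.0002]
 [-0.0002 -0.0017 -1.    ]]
```

View pics/ov3.png

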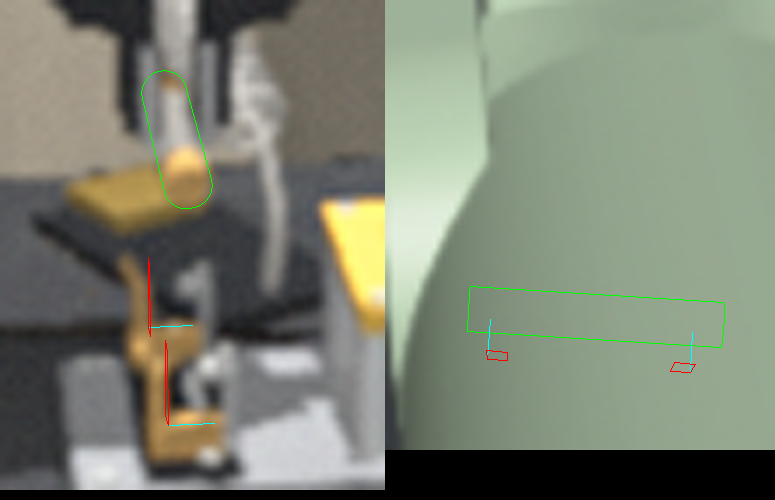

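```bash
python3 - <<'E'
from hw import *
arm.line_to([*CLIP,.066],.15); st("pre")
for z in(.056,.050,.044,.039,.035,.032):
    h=arm.line_to([*CLIP,z],.04,max_force=30); st(f"{z} {h}")
    if h: break
cv2.imwrite("pics/side2.png",optics.capture("side"))
E
```

```text
pre t6.53 p [0.5905 0.155  0.0664] F [ 0.5  0.2 -0.6] g0.133 ff78.3
0.056 False t6.92 p [0.5906 0.1549 0.056 ] F [-0.4 -0.6 -0. ] g0.128 ff78.3
0.05 False t7.22 p [0.59   0.1549 0.0496] F [-3.8 -0.3  1.8] g0.135 ff78.5
0.044 False t7.53 p [0.5899 0.1549 0.0433] F [-5.8  1.6 -0.6] g0.131 ff78.3
0.039 False t7.80 p [0.5899 0.1548 0.0384] F [-5.6  0.4 -5.2] g0.132 ff78.3
0.035 False t8.05 p [0.5904 0.1548 0.0347] F [-3.   0.8 -7.1] g0.130 ff78.3
0.032 False t8.30 p [0.5915 0.1548 0.0335] F [-8.5 -1.5 20.9] g0.133 ff81.3
```

```bash
python3 - <<'E'
from hw import *
jaws.move_gripper(.4,80); st("open")
arm.line_to([*CLIP,.13],.2); st("up")
arm.reach([*MOD,.15],quat(MY+np.pi/2)); st("mod")
im=[]
for c,(l,t,r,b),k in(("side",(290,185,345,235),7),("top",(300,160,365,240),6)):
    i=optics.capture(c); cv2.imwrite(f"pics/{c}3.png",i); q=cv2.resize(i[t:b,l:r],None,fx=k,fy=k,interpolation=cv2.INTER_CUBIC)
    h=cv2.convexHull(((proj(c,place(cyl(.09,.008),*CLIP,.036,YAW))-[l,t]+.5)*k-.5).astype(np.float32)).astype(int); cv2.polylines(q,[h],True,(0,255,0),1)
    im.append(cv2.copyMakeBorder(q,0,500-q.shape[0],0,0,0))
cv2.imwrite("pics/ov4.png",np.hstack(im)[:,:800])
E
```

```text
open t8.70 p [0.5909 0.1549 0.0321] F [ 0.4 -0.2 -0.5] g0.398 ff0.0
up t9.34 p [0.5904 0.155  0.13  ] F [-0.6 -0.7 -0.5] g0.400 ff0.0
mod t10.28 p [0.4733 0.3528 0.1493] F [ 0.1 -1.1 -0.9] g0.399 ff0.0
```

View pics/ov4.png

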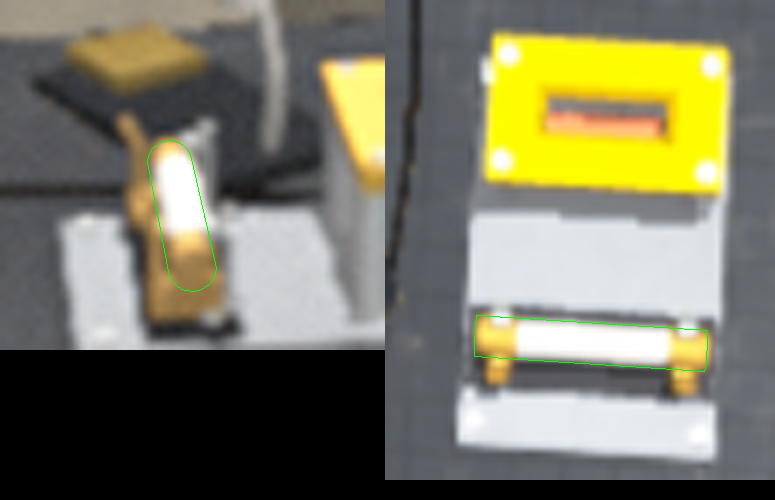

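```bash
python3 - <<'E'
from hw import *
qm=quat(MY+np.pi/2); qs=quat(YAW+np.pi/2)
arm.line_to([*MOD,.13],.15,attitude=qm); st("m")
print(arm.line_to([*MOD,.061],.12,max_force=15)); st("down")
jaws.move_gripper(0.,100); st("grip")
arm.line_to([*MOD,.062],.03); st("g2")
arm.line_to([*MOD,.175],.15); st("lift")
arm.reach([.50,.16,.18],qs); st("via")
arm.line_to([*G,.16],.15,attitude=qs); st("hover")
p=status.read_state()["ee_pos"]; org=p[2]-.053
im=[]
for c,(l,t,r,b),k in(("side",(315,140,395,225),6),):
    i=optics.capture(c); cv2.imwrite(f"pics/{c}5.png",i); q=cv2.resize(i[t:b,l:r],None,fx=k,fy=k,interpolation=cv2.INTER_CUBIC)
    def dr(P,col):
        h=cv2.convexHull(((proj(c,P)-[l,t]+.5)*k-.5).astype(np.float32)).astype(int); cv2.polylines(q,[h],True,col,1)
    dr(place(box(.044,.012,0,.043),p[0],p[1],org,YAW),(0,255,0)); dr(place(box(.064,.03,.043,.048),p[0],p[1],org,YAW),(0,0,255))
    dr(place(box(.09,.056,.06,.07),*G,0,YAW),(255,0,255)); dr(place(box(.054,.022,.07,.07),*G,0,YAW),(255,0,0))
cv2.imwrite("pics/ov5.png",q)
E
```

```text
m t10.67 p [0.4727 0.3533 0.1293] F [ 0.8  1.  -0.1] g0.400 ff0.0
False
down t11.39 p [0.4731 0.3544 0.0617] F [ 0.1  0.2 -0.2] g0.400 ff0.0
grip t11.72 p [0.4731 0.3547 0.062 ] F [-1.3 -0.3  6.3] g0.123 ff97.8
g2 t11.97 p [0.4728 0.3542 0.0623] F [ 0.2 -0.6 -1.4] g0.122 ff97.4
lift t12.88 p [0.4723 0.3539 0.1742] F [-0.   0.3 -1.6] g0.128 ff97.4
via t13.92 p [0.4998 0.1608 0.1796] F [-1.3  0.5 -1.4] g0.121 ff97.4
hover t15.25 p [0.6754 0.1513 0.1601] F [ 0.5 -0.3 -0.6] g0.125 ff97.4
```

View pics/ov5.png

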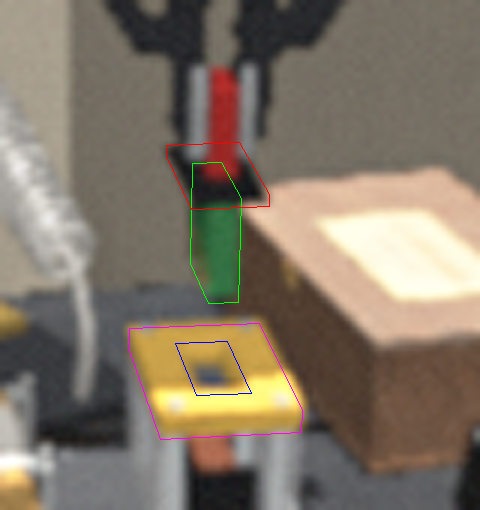

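```bash
python3 - <<'E'
from hw import *
for z in(.127,.121,.116,.110,.100,.092,.086,.083,.080,.078):
    h=arm.line_to([*G,z],.05,max_force=25); st(f"{z} {h}")
    if h: break
E
```

```text
0.127 False t16.11 p [0.676  0.1511 0.1272] F [-0.4  0.9 -0.3] g0.126 ff97.4
0.121 False t16.38 p [0.6756 0.1511 0.1207] F [-0.2  0.7 -0.2] g0.123 ff97.4
0.116 False t16.62 p [0.6756 0.151  0.1156] F [-0.5 -0.4 -0.9] g0.120 ff97.7
0.11 False t16.89 p [0.6755 0.151  0.1095] F [-0.  -0.9 -0.3] g0.123 ff97.6
0.1 False t17.24 p [0.6755 0.151  0.0995] F [-0.6 -1.6 -0.9] g0.122 ff97.6
0.092 False t17.55 p [0.6756 0.151  0.0916] F [-0.6 -2.3 -1.1] g0.125 ff97.5
0.086 False t17.82 p [0.6762 0.151  0.0861] F [ 0.2 -2.1  4. ] g0.122 ff98.2
0.083 False t18.07 p [0.6761 0.151  0.0833] F [ 1.7 -2.7  5.2] g0.125 ff98.4
0.08 False t18.32 p [0.6763 0.151  0.0811] F [-1.  -2.4 13.4] g0.122 ff99.5
0.078 False t18.57 p [0.6764 0.151  0.0809] F [-13.8  -6.3  39.5] g0.122 ff103.9
```

```bash
python3 - <<'E'
from hw import *
arm.line_to([*G,.0790],.03); arm.sleep(.4); st("press")
q=[]
for l,t,r,b,k in((285,140,395,245,5),):
    i=optics.capture("side"); q=cv2.resize(i[t:b,l:r],None,fx=k,fy=k,interpolation=cv2.INTER_CUBIC)
    p=status.read_state()["ee_pos"]
    h=cv2.convexHull(((proj("side",place(box(.064,.03,.07,.075),*G,0,YAW))-[l,t]+.5)*k-.5).astype(np.float32)).astype(int); cv2.polylines(q,[h],True,(0,0,255),1)
cv2.imwrite("pics/ov6.png",q)
E
```

```text
press t19.22 p [0.6763 0.1511 0.081 ] F [-7.2 -4.  26.5] g0.124 ff101.9
```

View pics/ov6.png

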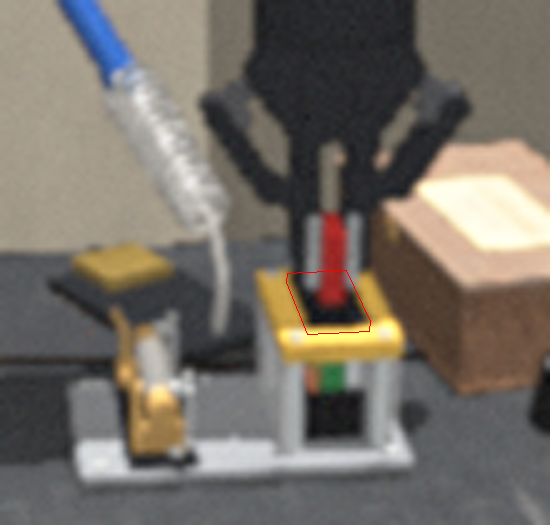

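The collar lies flat on the plate at the model outline (about 290–370, 270–333), and the green tongue shows below, on the contact bar. The fuse is still home in the clip (about 155, 370).

```bash
python3 -c "
from station import ticket; print(ticket.job_done())"
```

```text
the job is handed in; nothing more can be done
None
```

The job is handed in at about 19 s: the fuse is home in the clip and released, the module is held with its collar flush on the guard plate at about 26 N, and I kept the arm clear of the reel, tape roll and loupe (not re-checked in a final picture).

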